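# Seat the copper filter and pump up its clamp

### The arm

A 6-joint arm with a two-finger parallel gripper is mounted at the origin on the work surface. World frame = base frame: x ahead of the robot, y to its left, z up, the work surface at z = 0. Lengths are in m, angles in rad, forces in N, time in s.
With the tool pointing down it reaches from about 0.2 to 0.875 m from the base axis. Payload 3.4 kg.
Tool frame: the origin (TCP) lies midway between the tips of the shut fingers; the grasp point (between the pads) lies 19 mm behind it (hold_point_z is the distance from the TCP to the grasp point, in m); z points along the fingers, y is the line along which they close (so a half turn about z gives the same grasp; the last joint's range is limited). The gripper opens to 94 mm and grips with 3 to 60 N. Pads are 16 mm wide; open, the fingers measure 119 mm over their backs; the gripper's body (75 mm by 177 mm) begins 78 mm behind the grasp point.
Start: joints at [1.135, 0.276, 1.505, -0, 1.361, -0.121], TCP at [0.178, 0.547, 0.205] pointing down, gripper open.
Joint ranges: [-2.89, 2.89], [-0.75, 2.08], [0.22, 2.7], [-1.18, 4.32], [0.11, 2.71], [-2.7, 2.7]. Speed limits (rad/s): [2.57, 2.57, 3.14, 3.14, 3.14, 3.14].

### API

Orientations are given as a unit quaternion [x, y, z, w].
In Python, from cell import state, snapshot, close_job, hold_point_z gives the robot as it stands.
- The arm moves only by the shell command python3 -m crank 'ROWS' [FORCE]. ROWS is JSON, one flat list of numbers, 7 for each row, row after row: the shift along the tool's x, y, z scaled (see below), then the turn, a rotation vector about the tool's x, y, z scaled (see below), then the opening, from 0 (shut) to 1 (fully open). A call has exactly 5 rows; each row is the pose to reach, as a shift and turn from the pose commanded when the call began, along the tool's axes at that moment; what a row does not reach only later rows make up. The controller multiplies each number of a shift by 0.25 m and each number of a turn by 45 degrees. A row lasts 1/8 s, in which the tool goes at most 62.5 mm and 10.7 degrees, less where a joint would pass 70% of its speed; a pose out of reach is approached as far as the arm can. A call with a number of a shift or a turn outside -1 to 1 is refused whole. A call with a gripper value outside its range is refused whole. The fingers move at their own pace and stop on an object; FORCE is the grip in N (left out, the last holds). Time passes only in rows, so rows that repeat a pose let the fingers close, or fill a call up. It gives the time, the measured TCP pose, the force, the opening and the grip force at its end, in the units of the state.
- state(): the state, without advancing time (a new reading comes with each control period).
- snapshot(name): name is "scene" or "top"; returns a dict with "img" (480x640x3 uint8, red, green, blue), "intrinsics" (3x3 intrinsics, pixels), "eye" and "orientation" of the camera in the world. Camera axes: x right, y up, looking along -z (the intrinsics and any distortion apply to the point x, -y, -z); pixel columns grow to the right and rows downward; lengths in m; the calibration is good to about 2 mm. A picture is of the moment at which its call begins. There is no depth.
- close_job(): hands the job in; it is judged then, once.
The state is a dict: "time": time; "qpos": joint angles; "dq": joint speeds; "tau": joint torques, N m; "tool_pos": TCP position; "tcp_rot": TCP orientation; "ft_force": force on the tool from outside, world axes, zero at the start; "wrist_torque": the same for the moment, N m; "opening": finger opening in m; "grip_force": force on a finger pad.
Only numpy, scipy, OpenCV 4.12 (cv2) and the standard library are available. Lean on these libraries where they do the work, as an engineer would, in place of code of your own. Each camera call takes 0.05 s, during which the arm holds its last target. There are 200 camera calls.

### The job

The copper filter plate sits part-way out of the red pump-up clamp. First push the plate by its upright lip until its far edge rests fully home against the clamp's red housing; then press the clamp's black spring plunger down again and again until the bare metal indicator pin beyond it has popped fully out, and let the plunger come back up. Do not lift the plate, do not touch the pin itself, and leave the dish, arrow marker, knob and insulator where they are.

Things in the scene. Friction and masses are not known exactly. Their poses are not given: they have to be found in the camera images.
- clamp: Red pump-up clamp fixed to the shelf. Origin on the shelf surface, straight under the plunger's axis; x runs from the plate's lip to the plunger and on to the pin, z up. Dark steel base 295 x 110 x 22 mm, x -195 to +100 mm. Red pump housing x and y +-30 mm or so, top z 75 mm. Bystanders stand at least 90 mm to either side of the clamp's x axis.
- stop (a point): Centre of the lower edge of the flat front face of the red pump housing (clamp x = -30 mm, 24 mm above the shelf): the plate's far edge must rest against it. Two steel rails (clamp y +-37 to +-43 mm, x -170 to -30, tops 30 mm above the shelf) guide the plate with 2 mm play each side.
- jaw_foot (a point): Underside centre of the round rubber jaw pad (foot radius 13 mm) at clamp x = -62 mm, hung under a red arm (x -80 to -25, y +-15 mm, 56 to 72 mm above the shelf). It comes down by itself as the pin rises: 32 to 34 mm above the shelf at the start, resting on the plate (26 mm) when the pin is out.
- plate: Loose copper filter plate, 90 (x) x 70 (y) x 4 mm, 0.25 kg, flat on the clamp's base between rails. Origin at its underside's centre (22 mm above the shelf); x along the clamp's x. An upright lip, 5 mm thick, 50 mm wide, top 48 mm above the shelf, runs along its near end, outer face at x = -45 mm. Starts 25 to 50 mm short of home; home: origin at clamp x = -75 mm. A push of 2 to 5 N slides it.
- plate_lip (a point): Centre of the outer (-x) face of the plate's lip, 15 mm above the plate's underside (37 mm above the shelf): push it along the clamp's +x.
- plunger_top (a point): Centre of the flat top of the plunger's black mushroom head (radius 22 mm, 14 mm thick), over the clamp's origin, 125 mm above the shelf when up, 103 mm when fully down.
- plunger (a joint): Plunger travel in m, 0 up to 0.022 fully down. Its spring takes about 5 N to start and 10 to 12 N at the bottom and sends it back up within half a second when let go. Only downward travel raises the pin, by about a fifth to a quarter of the stroke (4 to 6 mm a full stroke); on the way up the pin stays.
- indicator (a joint): How far the indicator pin stands out, in m: starts anywhere from 0 to 0.007, climbs stroke by stroke, and at about 0.017 to 0.021 (in the 2nd to 6th full stroke) springs by itself fully out to its stop at 0.030, where it stays.
- pin_top (a point): Centre of the top of the indicator pin: bare aluminium rod, 14 mm across, standing upright at clamp x = +62 mm, y = 0; its top is 66 mm above the shelf at joint value 0, 96 mm fully out.
- dish: Loose stainless kidney dish, 150 x about 95 x 32 mm; origin near the centre of its underside. Leave alone.
- arrow: Loose green acrylic arrow marker, about 65 x 45 x 6 mm, lying flat; origin under its middle. Leave alone.
- knob_spare: Loose black bakelite knob, 38 mm across, 34 mm high; origin at the centre of its underside. Leave alone.
- insulator: Loose white ribbed ceramic insulator, 32 mm across, 46 mm high; origin at the centre of its underside. Leave alone.
Not all that is in view belongs to the job. What is shaped like the plate but green or turquoise is not meant.

How it is judged:
On the way, in this order (a step that is already met when the one before it is completed fails the run):
1. the plate is pushed home against the housing (x of plate in the frame of clamp above -0.079 m), for 0.2 s.
2. the indicator pin has popped fully out (value of joint indicator above 0.027 m), for 0.2 s.
At the end, for the whole second after the job is handed in: The indicator pin stands at least 27 of its 30 mm out, the plunger is back up (within 3 mm), and the plate lies flat and still on the base within 4 mm of its home position against the housing (value of joint indicator above 0.027 m and value of joint plunger below 0.003 m and x of plate in the frame of clamp above -0.079 m and z of plate in the frame of clamp below 0.025 m and angle between plate's own z axis and vertical below 0.06 rad and linear speed of plate below 0.01 m/s); the robot touches nothing.
It fails at once if the clamp is pumped while the plate is not home (pin raised more than 3 mm with the plate over 6 mm from home) (distance of pin_top from where it was at the start of the episode above 0.003 m and x of plate in the frame of clamp below -0.081 m).
It fails at once if the indicator pin itself is touched (contact force between any of the fingers, the arm and indicator above 0.5 N).
It fails at once if the plate is lifted (z of plate in the frame of clamp above 0.03 m).
It fails at once if a bystander is moved more than 20 mm (distance of any of dish, arrow, knob_spare, insulator from where it was at the start of the episode above 0.02 m).
It also fails if it takes over 54 s, if anything falls off the work surface, if the arm or the gripper's body presses on something with over 40 N, if the wrist force passes 120 N, or if a joint passes its speed limit or range.

## Working session

There is one attempt and no reset: what is moved stays moved. The work goes in short steps, Python scripts to look and compute and a shell command to move; the robot and the scene stay as the last step left them, time stands still between calls to the robot, and variables do not carry over. Pictures are saved under pics/ and viewed, at most 10 in all, crops included, and the job is handed in when it is done.

```bash
mkdir -p pics; ls
python3 - <<'E'
from cell import state,snapshot,hold_point_z
import cv2,json,numpy as np
print(state(),hold_point_z)
for n in("scene","top"):
    s=snapshot(n); cv2.imwrite(f"pics/{n}0.png",s["img"][:,:,::-1]); print(n,s["intrinsics"],s["eye"],s["orientation"],[k for k in s])
E
```

```text
pics
{'time': 0.0, 'qpos': array([ 1.13503192e+00,  2.76618890e-01,  1.50609974e+00, -3.43631438e-05,
        1.36070014e+00, -1.21003638e-01]), 'dq': array([-0.00041087,  0.00027773,  0.00141221, -0.00094705,  0.0023004 ,
        0.001117  ]), 'tau': array([-1.75795052e-03, -4.04579759e+01, -2.37222970e+01,  6.99803769e-02,
        3.46129225e-02, -1.27472254e-04]), 'tool_pos': array([0.1777961 , 0.54623455, 0.20460443]), 'tcp_rot': array([ 1.56727890e-01,  9.87641400e-01, -8.82522065e-04, -2.34756506e-04]), 'ft_force': array([ 0.03718586, -0.44524042, -0.16986465]), 'wrist_torque': array([0.01205844, 0.0300672 , 0.00979396]), 'grip_force': 0.0, 'opening': 0.09435772319390202} 0.0188
scene [[459.06304222   0.         321.93546623]
 [  0.         459.06304222 241.07417504]
 [  0.           0.           1.        ]] [0.85090727 0.51196477 0.67529659] [0.09471203 0.33179298 0.90176636 0.26030843] ['img', 'intrinsics', 'eye', 'orientation']
top [[607.20271194   0.         332.31632193]
 [  0.         607.20271194 236.87312496]
 [  0.           0.           1.        ]] [0.39536498 0.0610503  1.20622952] [ 0.06677641 -0.04642909 -0.70363998  0.70588669] ['img', 'intrinsics', 'eye', 'orientation']
```

View pics/scene0.png

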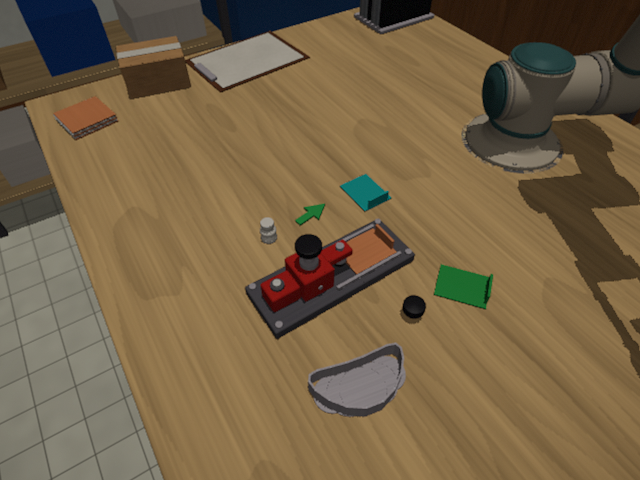

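View pics/top0.png

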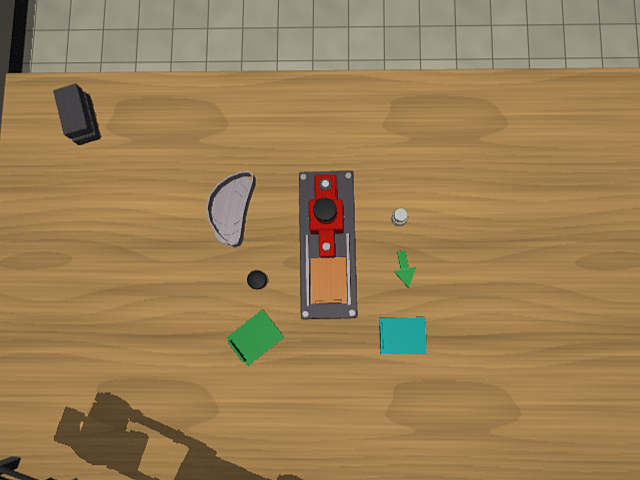

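Scene: the clamp has its plunger head at (308,245), the pin at (277,285) and the copper plate at (370,250). Top: head at (325,210), pin at (325,184), copper plate at (328,280).
Plate-shaped candidates (top): copper (328,280), green (255,338) and turquoise (403,336). Copper fits, because it is the right colour and lies between the clamp's rails. I'll confirm it in one crop of both views.

Run:
```python
import cv2,numpy as np
a=cv2.imread("pics/top0.png")[160:330,280:380]; b=cv2.imread("pics/scene0.png")[210:340,235:425]
a=cv2.resize(a,None,fx=3.5,fy=3.5,interpolation=cv2.INTER_CUBIC)  # 350x595
b=cv2.resize(b,(440,301),interpolation=cv2.INTER_CUBIC)
c=np.zeros((595,800,3),np.uint8); c[:,:350]=a; c[:301,355:795]=b; cv2.imwrite("pics/crop.png",c)
```

```text
(no output)
```

View pics/crop.png

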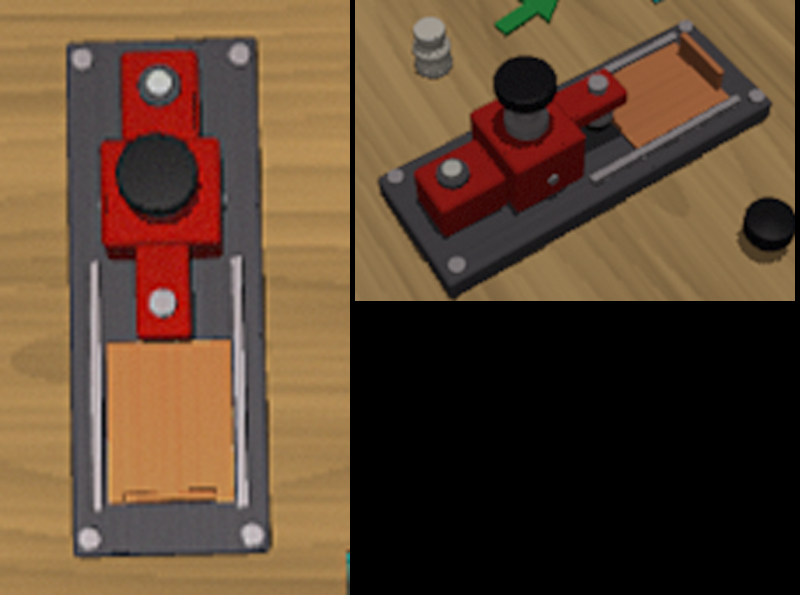

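Confirmed: the copper plate lies between the rails, with its lip at the far-from-plunger end (top crop v≈500, u 123–217; scene crop (682,34)–(723,72)). Next I'll fit the clamp pose, and triangulate as a check.

```bash
cat > h.py <<'E'
import numpy as np, cv2
from scipy.spatial.transform import Rotation as R
from scipy.optimize import least_squares
CAM={"top":([[607.20271194,0,332.31632193],[0,607.20271194,236.87312496],[0,0,1]],[0.39536498,0.0610503,1.20622952],[0.06677641,-0.04642909,-0.70363998,0.70588669]),
"scene":([[459.06304222,0,321.93546623],[0,459.06304222,241.07417504],[0,0,1]],[0.85090727,0.51196477,0.67529659],[0.09471203,0.33179298,0.90176636,0.26030843])}
def P(c):
    K,e,q=CAM[c]; r=np.diag([1,-1,-1])@R.from_quat(q).as_matrix().T
    return np.array(K)@np.c_[r,-r@np.array(e)]
def proj(c,X):
    p=P(c)@np.r_[X,1]; return p[:2]/p[2]
def tri(t,s):
    X=cv2.triangulatePoints(P("top"),P("scene"),np.array(t,float),np.array(s,float)).ravel(); return X[:3]/X[3]
T=lambda u,v:np.array([280+(u+.5)/3.5-.5,160+(v+.5)/3.5-.5])
S=lambda u,v:np.array([235+(u-355+.5)*190/440-.5,210+(v+.5)*130/301-.5])
E
python3 - <<'E'
from h import *
obs=[("top",T(67,41),(.1,.055,.022)),("top",T(256,38),(.1,-.055,.022)),("top",T(271,550),(-.195,-.055,.022)),("top",T(75,556),(-.195,.055,.022)),("top",T(157,172),(0,0,.125)),
("scene",S(381,184),(.1,-.055,.022)),("scene",S(770,104),(-.195,.055,.022)),("scene",S(687,20),(-.195,-.055,.022)),("scene",S(525,79),(0,0,.125)),
("top",T(123,500),("l",.025,.048)),("top",T(217,499),("l",-.025,.048)),("scene",S(682,34),("l",-.025,.048)),("scene",S(723,72),("l",.025,.048))]
def w(p,m):
    x=p[3]-.045 if m[0]=="l" else m[0]; c,s=np.cos(p[2]),np.sin(p[2])
    return np.array([p[0]+c*x-s*m[1],p[1]+s*x+c*m[1],m[2]])
f=lambda p:np.concatenate([proj(c,w(p,m))-o for c,o,m in obs])
r=least_squares(f,[.4,.06,0,-.11],loss="soft_l1"); print(r.x,r.fun.reshape(-1,2).round(1))
p=r.x
print("tri head",tri(T(157,172),S(525,79)),"lip",tri(T(123,500),S(723,72)),tri(T(217,499),S(682,34)))
for n,m in dict(head=(0,0,.125),lip=("l",0,.037),liphome=(-.12,0,.037),pin=(.062,0,.096)).items(): print(n,w(p,m).round(4))
E
```

```text
[ 0.62317248  0.10781068  0.03153453 -0.11990261] [[-0.9 -0.4]
 [-0.3 -1.4]
 [ 0.2  0.2]
 [-0.6  0. ]
 [-0.3 -0.7]
 [-2.2 -2.8]
 [ 1.8 -1.7]
 [ 0.  -1.7]
 [ 0.2 -0.6]
 [ 0.  -0.7]
 [-0.5 -1.2]
 [ 0.8 -1. ]
 [ 0.5 -0.5]]
tri head [0.62265886 0.10718066 0.12250132] lip [0.45674173 0.12734288 0.04567307] [0.45775491 0.07614278 0.04261595]
head [0.6232 0.1078 0.125 ]
lip [0.4584 0.1026 0.037 ]
liphome [0.5032 0.104  0.037 ]
pin [0.6851 0.1098 0.096 ]
```

```bash
cat >> h.py <<'E'
p0=(0.6232,0.1078,0.0315)
def plan(cx,cy,z):
    "clamp-frame target -> tool shift and turn in row units"
    from cell import state
    s=state(); c,sn=np.cos(p0[2]),np.sin(p0[2])
    t=np.array([p0[0]+c*cx-sn*cy,p0[1]+sn*cx+c*cy,z]); r=R.from_quat(s["tcp_rot"]).as_matrix()
    g=np.c_[[-c,-sn,0],[-sn,c,0],[0,0,-1]]
    d=s["tool_pos"]-np.array([p0[0],p0[1],0])
    print("t",s["time"],"now clamp",(c*d[0]+sn*d[1]).round(4),(-sn*d[0]+c*d[1]).round(4),d[2].round(4),"F",s["ft_force"].round(1),"op",s["opening"])
    print("shift",(r.T@(t-s["tool_pos"])/.25).round(3),"turn",(R.from_matrix(r.T@g).as_rotvec(degrees=True)/45).round(3),"q",s["qpos"].round(2))
E
python3 -c "from h import *;plan(-.193,0,.16)"
```

```text
t 0.1 now clamp -0.4313 0.4523 0.2047 F [ 0.7  0.2 -0.4] op 0.09375433490076807
shift [-1.511 -1.378  0.181] turn [-0.002 -0.001 -0.441] q [ 1.13  0.28  1.51 -0.    1.36 -0.12]
```

```bash
python3 -m crank '[-0.16,-0.14,0,0,0,-0.1,0, -0.32,-0.28,0,0,0,-0.2,0, -0.48,-0.42,0,0,0,-0.3,0, -0.64,-0.56,0,0,0,-0.4,0, -0.8,-0.7,0,0,0,-0.44,0]' 20; python3 -c "from h import *;plan(-.193,0,.16)"
```

```text
time: 0.72
tool_pos: [0.3145, 0.3168, 0.2052]
tcp_rot: [-0.016, 1.0, -0.0, -0.0]
ft_force: [0.2, 0.5, 0.7]
opening: 0.0474
grip_force: 0.0
t 0.725 now clamp -0.302 0.2187 0.2052 F [0.2 0.5 0.7] op 0.04738482692833857
shift [-0.435 -0.875  0.181] turn [-0.    -0.     0.001] q [ 0.63  0.08  1.76 -0.    1.31 -0.97]
```

```bash
python3 -m crank '[-0.09,-0.18,0.04,0,0,0,0, -0.18,-0.36,0.08,0,0,0,0, -0.27,-0.54,0.12,0,0,0,0, -0.36,-0.72,0.18,0,0,0,0, -0.43,-0.86,0.18,0,0,0,0]'; python3 -c "from h import *;plan(-.193,0,.16)"
```

```text
time: 1.35
tool_pos: [0.4277, 0.1049, 0.1592]
tcp_rot: [-0.015, 1.0, -0.0, -0.001]
ft_force: [1.0, -0.3, 0.9]
opening: 0.0009
grip_force: 0.0
t 1.35 now clamp -0.1955 0.0033 0.1592 F [ 1.  -0.3  0.9] op 0.000905009662809302
shift [-0.01  -0.013 -0.003] turn [-0.    -0.003 -0.003] q [ 0.08  0.11  1.85 -0.    1.19 -1.52]
```

```bash
python3 -m crank '[-0.01,-0.013,0.15,0,0,0,0, -0.01,-0.013,0.3,0,0,0,0, -0.01,-0.013,0.42,0,0,0,0, -0.01,-0.013,0.5,0,0,0,0, -0.01,-0.013,0.5,0,0,0,0]'; python3 -c "
from h import *;plan(-.128,0,.034)
from cell import snapshot
s=snapshot('scene');cv2.imwrite('pics/s1.png',cv2.resize(s['img'][170:330,250:450,::-1],None,fx=3.5,fy=3.5,interpolation=cv2.INTER_CUBIC))"
```

```text
time: 1.98
tool_pos: [0.4291, 0.1035, 0.0341]
tcp_rot: [-0.015, 1.0, -0.0, -0.002]
ft_force: [0.3, -0.5, 0.4]
opening: 0.0003
grip_force: 0.0
t 1.975 now clamp -0.1942 0.0018 0.0341 F [ 0.3 -0.5  0.4] op 0.0003061694078900218
shift [-0.265 -0.007 -0.001] turn [-0.    -0.005 -0.001] q [ 0.08  0.26  2.03  0.    0.86 -1.52]
```

View pics/s1.png

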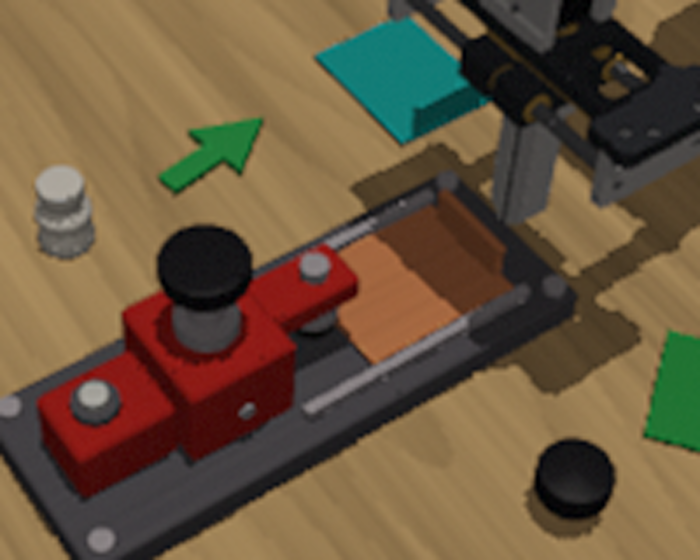

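The fingers (crop (520,190)) stand just outside the lip (crop (475,230)), centred on it and clear of everything else. Now the push.

```bash
python3 -m crank '[-0.03,-0.003,0,0,0,0,0, -0.065,-0.006,0,0,0,0,0, -0.1,-0.007,0,0,0,0,0, -0.13,-0.007,0,0,0,0,0, -0.16,-0.007,0,0,0,0,0]'; python3 -m crank '[-0.015,0,0,0,0,0,0, -0.03,0,0,0,0,0,0, -0.045,0,0,0,0,0,0, -0.06,0,0,0,0,0,0, -0.075,0,0,0,0,0,0]'; python3 -c "from h import *;plan(-.128,0,.034)"
```

```text
time: 2.65
tool_pos: [0.4707, 0.1032, 0.0354]
tcp_rot: [-0.015, 1.0, 0.0, -0.0]
ft_force: [-2.8, -0.4, 2.6]
opening: 0.0006
grip_force: 1.5
time: 3.28
tool_pos: [0.49, 0.1038, 0.0354]
tcp_rot: [-0.015, 1.0, 0.0, 0.0]
ft_force: [-0.4, -0.3, -1.9]
opening: 0.0003
grip_force: 0.5
t 3.275 now clamp -0.1333 0.0002 0.0354 F [-0.4 -0.3 -1.9] op 0.00033619005840951186
shift [-0.021 -0.001  0.005] turn [ 0.     0.001 -0.001] q [ 0.07  0.33  1.91  0.    0.9  -1.53]
```

```bash
python3 -m crank '[-0.008,0,0,0,0,0,0, -0.016,0,0,0,0,0,0, -0.024,0,0,0,0,0,0, -0.03,0,0,0,0,0,0, -0.036,0,0,0,0,0,0]';  python3 -c "from h import *;plan(-.128,0,.034)"
```

```text
time: 3.9
tool_pos: [0.494, 0.1039, 0.0353]
tcp_rot: [-0.015, 1.0, -0.0, -0.004]
ft_force: [-10.2, -0.4, 7.2]
opening: 0.0003
grip_force: 5.1
t 3.9 now clamp -0.1293 0.0002 0.0353 F [-10.2  -0.4   7.2] op 0.0003070877665644718
shift [-0.005 -0.001  0.005] turn [-0.    -0.011 -0.001] q [ 0.07  0.34  1.89  0.    0.92 -1.53]
```

```bash
python3 -m crank '[-0.008,0,0,0,0,0,0, -0.016,0,0,0,0,0,0, -0.016,0,0,0,0,0,0, -0.016,0,0,0,0,0,0, -0.016,0,0,0,0,0,0]';  python3 -c "
from h import *;plan(-.128,0,.034)
from cell import snapshot
s=snapshot('top');a=cv2.resize(s['img'][160:330,280:380,::-1],None,fx=3.5,fy=3.5,interpolation=cv2.INTER_CUBIC)
s=snapshot('scene');b=cv2.resize(s['img'][210:340,235:425,::-1],(440,301),interpolation=cv2.INTER_CUBIC)
c=np.zeros((595,800,3),np.uint8); c[:,:350]=a; c[:301,355:795]=b; cv2.imwrite('pics/s2.png',c)"
```

```text
time: 4.53
tool_pos: [0.494, 0.1039, 0.0348]
tcp_rot: [-0.016, 1.0, -0.0, -0.008]
ft_force: [-14.1, -0.3, 10.8]
opening: 0.0001
grip_force: 7.3
t 4.525 now clamp -0.1293 0.0002 0.0348 F [-14.1  -0.3  10.8] op 0.00013758850137205126
shift [-0.005 -0.001  0.003] turn [-0.    -0.02  -0.001] q [ 0.07  0.34  1.89  0.    0.93 -1.53]
```

View pics/s2.png

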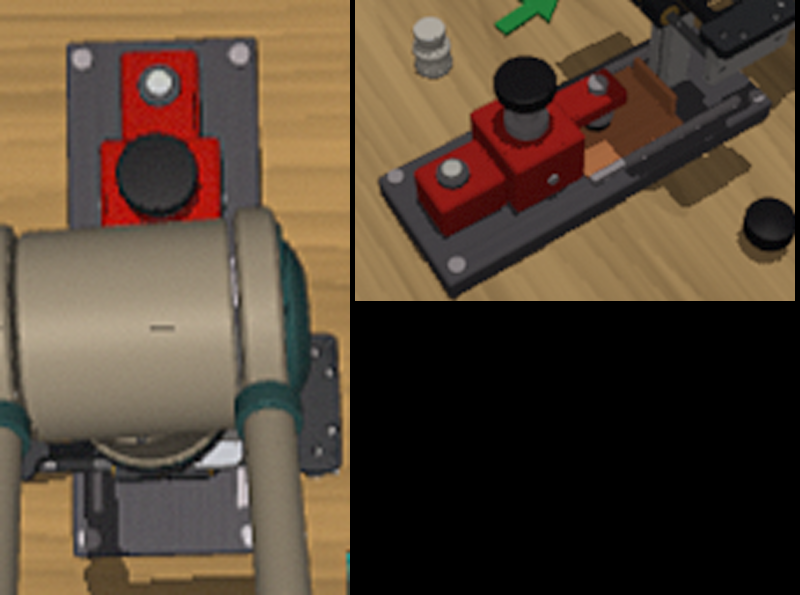

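The scene crop shows the plate's far edge against the red housing (crop (590,170)). The tool stopped advancing while the force rose from 10 to 14 N, so the plate is home. I'll back off, then rise.

```bash
python3 -m crank '[0.05,0,0,0,0,0,0, 0.12,0,0,0,0,0,0, 0.16,0,0,0,0,0,0, 0.16,0,-0.15,0,0,0,0, 0.16,0,-0.35,0,0,0,0]'; python3 -c "from h import *;plan(0,0,.145)"
```

```text
time: 5.25
tool_pos: [0.4615, 0.1028, 0.1231]
tcp_rot: [-0.015, 1.0, -0.0, -0.001]
ft_force: [0.5, 0.1, -0.1]
opening: 0.0005
grip_force: 0.0
t 5.25 now clamp -0.1618 0.0001 0.1231 F [ 0.5  0.1 -0.1] op 0.000504656018840077
shift [-0.647  0.    -0.089] turn [ 0.    -0.002 -0.001] q [ 0.07  0.19  1.84  0.    1.11 -1.53]
```

```bash
python3 -m crank '[0,0,-0.12,0,0,0,0, -0.2,0,-0.12,0,0,0,0, -0.4,0,-0.12,0,0,0,0, -0.6,0,-0.12,0,0,0,0, -0.647,0,-0.1,0,0,0,0]'; python3 -m crank '[0,0,0,0,0,0,0,0,0,0,0,0,0,0,0,0,0,0,0,0,0,0,0,0,0,0,0,0,0,0,0,0,0,0,0]';python3 -c "from h import *;plan(0,0,.100)
from cell import snapshot
s=snapshot('scene');cv2.imwrite('pics/s3.png',cv2.resize(s['img'][170:330,250:450,::-1],None,fx=3.5,fy=3.5,interpolation=cv2.INTER_CUBIC))"
```

```text
time: 5.88
tool_pos: [0.6274, 0.1078, 0.1477]
tcp_rot: [-0.015, 1.0, 0.0, 0.002]
ft_force: [-0.5, -0.8, -0.5]
opening: 0.0006
grip_force: 0.0
time: 6.5
tool_pos: [0.6239, 0.1079, 0.1484]
tcp_rot: [-0.015, 1.0, 0.0, 0.0]
ft_force: [0.7, 0.5, 0.0]
opening: 0.0007
grip_force: 0.0
t 6.5 now clamp 0.0007 0.0001 0.1484 F [0.7 0.5 0. ] op 0.0006647358991258148
shift [ 0.003 -0.     0.194] turn [ 0.     0.001 -0.001] q [ 0.06  0.4   1.47  0.    1.28 -1.54]
```

View pics/s3.png

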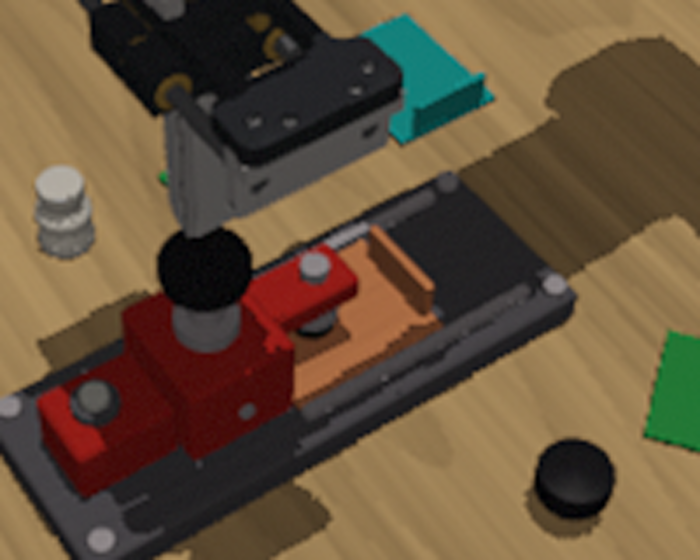

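The plate is home (its edge meets the housing at crop (300,390)) and the fingertips are just above the head (205,250). First stroke, ending down so I can read the force.

```bash
python3 -m crank '[0,0,0.06,0,0,0,0,0,0,0.12,0,0,0,0,0,0,0.18,0,0,0,0,0,0,0.21,0,0,0,0,0,0,0.21,0,0,0,0]';python3 -c "from h import *;plan(0,0,.100)"
```

```text
time: 7.18
tool_pos: [0.6247, 0.1079, 0.1028]
tcp_rot: [-0.016, 1.0, 0.0, 0.002]
ft_force: [-10.0, -1.2, 37.7]
opening: 0.0004
grip_force: 19.2
t 7.175 now clamp 0.0015 0.0001 0.1028 F [-10.   -1.2  37.7] op 0.0003640444139326117
shift [ 0.006 -0.     0.011] turn [-0.     0.006 -0.001] q [ 0.06  0.43  1.53 -0.    1.17 -1.54]
```

```bash
python3 -m crank '[0,0,-0.08,0,0,0,0,0,0,-0.16,0,0,0,0,0,0,-0.16,0,0,0,0,0,0,-0.16,0,0,0,0,0,0,-0.16,0,0,0,0]'; python3 -m crank '[0,0,0.05,0,0,0,0,0,0,0.1,0,0,0,0,0,0,0.15,0,0,0,0,0,0,0.15,0,0,0,0,0,0,0.15,0,0,0,0]'; python3 -m crank '[0,0,-0.08,0,0,0,0,0,0,-0.15,0,0,0,0,0,0,-0.15,0,0,0,0,0,0,-0.15,0,0,0,0,0,0,-0.15,0,0,0,0]';python3 -c "
from h import *;plan(0,0,.100)
from cell import snapshot
s=snapshot('scene');cv2.imwrite('pics/s4.png',cv2.resize(s['img'][210:330,240:390,::-1],None,fx=4,fy=4,interpolation=cv2.INTER_CUBIC))"
```

```text
time: 7.8
tool_pos: [0.6233, 0.1078, 0.1338]
tcp_rot: [-0.015, 1.0, -0.0, -0.001]
ft_force: [-0.1, -0.5, 0.0]
opening: 0.0004
grip_force: 0.0
time: 8.43
tool_pos: [0.625, 0.1079, 0.103]
tcp_rot: [-0.015, 1.0, 0.0, 0.002]
ft_force: [-6.2, -1.5, 26.5]
opening: 0.0003
grip_force: 13.4
time: 9.05
tool_pos: [0.6233, 0.1079, 0.1339]
tcp_rot: [-0.015, 1.0, -0.0, -0.001]
ft_force: [0.2, -0.6, 0.0]
opening: 0.0006
grip_force: 0.0
t 9.05 now clamp 0.0002 0.0 0.1339 F [ 0.2 -0.6  0. ] op 0.0005735444805320211
shift [ 0.    -0.     0.136] turn [ 0.    -0.003 -0.001] q [ 0.06  0.41  1.49  0.    1.25 -1.54]
```

View pics/s4.png

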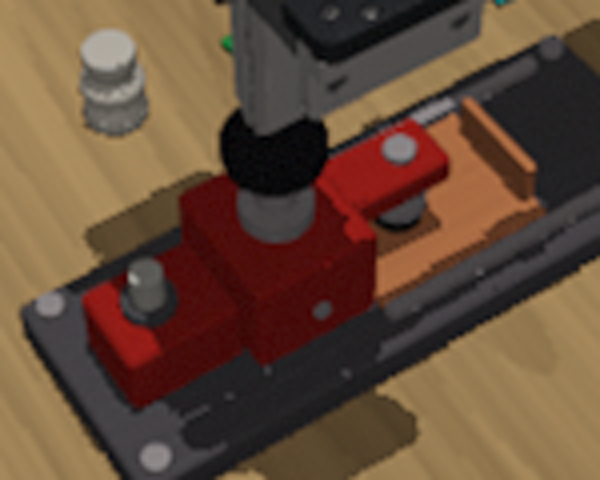

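The pin (crop (148,275)) stands about 12–14 mm out after two strokes. The plate is still home. Two more strokes.

```bash
for i in 1 2; do python3 -m crank '[0,0,0.05,0,0,0,0,0,0,0.1,0,0,0,0,0,0,0.15,0,0,0,0,0,0,0.15,0,0,0,0,0,0,0.15,0,0,0,0]'; python3 -m crank '[0,0,-0.08,0,0,0,0,0,0,-0.15,0,0,0,0,0,0,-0.15,0,0,0,0,0,0,-0.15,0,0,0,0,0,0,-0.15,0,0,0,0]'; done | grep -E "pos|ft";python3 -c "
from h import *;plan(0,0,.100)
from cell import snapshot
s=snapshot('scene');cv2.imwrite('pics/s5.png',cv2.resize(s['img'][210:330,240:390,::-1],None,fx=4,fy=4,interpolation=cv2.INTER_CUBIC))"
```

```text
tool_pos: [0.6252, 0.108, 0.103]
ft_force: [-5.8, -0.8, 25.8]
tool_pos: [0.6234, 0.1078, 0.134]
ft_force: [0.4, 0.9, -0.3]
tool_pos: [0.625, 0.108, 0.103]
ft_force: [-6.8, -0.5, 27.5]
tool_pos: [0.6234, 0.1078, 0.134]
ft_force: [0.2, 0.2, 0.3]
t 11.6 now clamp 0.0002 0.0 0.134 F [0.2 0.2 0.3] op 0.0005817177286320238
shift [ 0.    -0.     0.136] turn [ 0.    -0.003 -0.001] q [ 0.06  0.41  1.49  0.    1.25 -1.54]
```

View pics/s5.png

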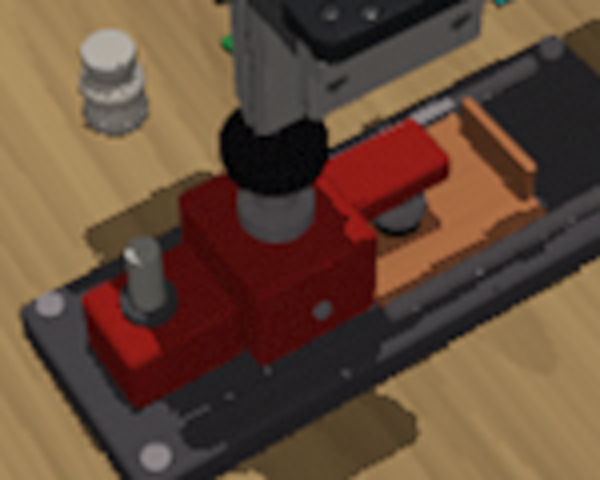

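The pin top is now at crop (143,243), and the jaw's stud has sunk into the arm. I'll check the height numerically.

```bash
python3 -c "
from h import *
for z in (.066,.083,.087,.096):
    q=proj('scene',[.6852,.1098,z]); print(z,(q-[240,210]+.5)*4-.5)"; python3 -m crank '[0,0,-0.1,0,0,0,0,0,0,-0.2,0,0,0,0,0,0,-0.3,0,0,0,0,0,0,-0.35,0,0,0,0,0,0,-0.35,0,0,0,0]'
```

```text
0.066 [149.48397828 294.45316339]
0.083 [146.20806605 269.71491984]
0.087 [145.42027547 263.76587307]
0.096 [143.62333318 250.19615789]
time: 12.28
tool_pos: [0.6245, 0.1079, 0.2233]
tcp_rot: [-0.015, 1.0, 0.0, 0.001]
ft_force: [-0.2, 0.1, 0.8]
opening: 0.0004
grip_force: 0.0
```

```bash
python3 -m crank '[0,0,0,0,0,0,0,0,0,0,0,0,0,0,0,0,0,0,0,0,0,0,0,0,0,0,0,0,0,0,0,0,0,0,0]' | head -2; python3 -c "
from cell import close_job; print(close_job())"
```

```text
time: 12.9
tool_pos: [0.6241, 0.1079, 0.2229]
the job is handed in; nothing more can be done
None
```

The job is handed in with no verdict returned: the plate is home against the housing, the pin measured fully out after four plunger strokes, the plunger was let back up, and the arm is clear of the clamp.

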